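# Scrub the marked jar on the reagent carousel and bring it to the front

## Robot

A 6-joint arm with a two-finger parallel gripper is mounted at the origin on the work surface. World frame = base frame: x ahead of the robot, y to its left, z up, the work surface at z = 0. Lengths are in m, angles in rad, forces in N, time in s.
With the tool pointing down it reaches from about 0.4 to 0.825 m from the base axis. Payload 7 kg.
Tool frame: the origin (TCP) lies at the very end of the fingers, on their centre line; the grasp point (between the pads) lies arm.grip_point_offset behind it (arm.grip_point_offset is the distance from the TCP to the grasp point, in m); z points along the fingers, y is the line along which they close (so a half turn about z gives the same grasp; the last joint's range is limited). The gripper opens to 88 mm and grips with 3 to 60 N. Pads are 19 mm wide; open, the fingers measure 130 mm over their backs; the gripper's body (78 mm by 193 mm) begins 47 mm behind the grasp point.
Start: joints at [-0.99, 0.359, 0.012, 0, -1.224, -0.288], TCP at [0.195, -0.646, 0.227] pointing down, gripper open.
Joint ranges: [-3.07, 3.07], [-1.43, 2.12], [-1.02, 1.25], [-3.03, 1.67], [-3.05, -0], [-3.03, 3.03]. Speed limits (rad/s): [2.39, 2.39, 3.01, 3.14, 3.14, 3.14].

## Interface

Orientations are given as [roll, pitch, yaw] about the fixed x, y, z axes, in that order (R = Rz(yaw) Ry(pitch) Rx(roll)).
In Python, from station import arm gives the robot as it stands.
- The arm moves only by the shell command python3 -m crank 'ROWS' [OPENING] [FORCE]. ROWS is JSON, a list of rows, each an object of numbers: "dx", "dy", "dz": the shift along the tool's x, y, z in cm; "wx", "wy", "wz": the turn, a rotation vector about the tool's x, y, z in degrees. A call has exactly 10 rows; each row is the pose to reach, as a shift and turn from the pose commanded when the call began, along the tool's axes at that moment; what a row does not reach only later rows make up. A row lasts 1/8 s, in which the tool goes at most 62.5 mm and 10.7 degrees, less where a joint would pass 70% of its speed; a pose out of reach is approached as far as the arm can. A call with a gripper value outside its range is refused whole. OPENING is the finger opening in cm, from 0 to 8.76, set as the call begins (- or left out, the last holds). The fingers move at their own pace and stop on an object; FORCE is the grip in N (left out, the last holds). Time passes only in rows, so rows that repeat a pose let the fingers close, or fill a call up. It gives the time, the measured TCP pose, the force, the opening and the grip force at its end, in the units of the state.
- arm.get_state(): the state, without advancing time (a new reading comes with each control period).
- arm.grab_frame(name): name is "scene" or "side" or "wrist"; returns the picture (420x560x3 uint8, red, green, blue); there is no depth.
- arm.calibration(name): a dict with "fx", "fy", "cx", "cy" (pixels), "world_from_camera" (4x4, takes a point from camera to world coordinates). Camera axes: x right, y down, z forward; pixel columns grow to the right and rows downward; lengths in m; the calibration is good to about 2 mm. A picture is of the moment at which its call begins: read the wrist's pose just before it. calibration takes no time and is no camera call; for the wrist camera it gives the pose at the moment of the call.
- arm.job_done(): hands the job in; it is judged then, once.
Trained networks look in the newest picture that a camera, given by its name, has taken for a name from the list of things; names that differ only in an ending like _2 or _b are one class to them, and where a whole thing is asked for, a point or a joint stands for the part that bears it (a point fixed in the world has none). Each returns a list of dicts, best first, with "confidence" (0 to 1); they miss things now and then, are a little off and sometimes report something else, mostly with a low value. They report only what shows in the picture. A call takes as long as a camera call. They do not tell look-alikes from the thing itself.
- arm.find_in(camera, query): "centre" ([x, y, z] in m, in world coordinates, good to about 4 mm: the middle of the surface that is visible of it).
- arm.masks_of(camera, query): "pixels" (420x560 bool, what is visible of it).
- arm.mark_of(camera, query): "centre" ([x, y, z] in m, in world coordinates, good to about 4 mm: a listed point, or the origin of a listed thing).
The state is a dict: "t": time; "q": joint angles; "qd": joint speeds; "joint_efforts": joint torques, N m; "eef_pos": TCP position; "ee_rot": TCP orientation; "force": force on the tool from outside, world axes, zero at the start; "moment": the same for the moment, N m; "width": finger opening in m; "gripper_force": force on a finger pad.
Only numpy, scipy, OpenCV 4.12 (cv2) and the standard library are available. Lean on these libraries where they do the work, as an engineer would, in place of code of your own. Each camera call takes 0.05 s, during which the arm holds its last target. There are 200 camera calls.

## Task

On the carousel, scrub out the jar with the magenta bands using the brush that stands in it: pull the brush up about 5 cm and push it back to the bottom, two times over, never taking its head out of the jar, and leave it standing in there. Then turn the carousel until that jar stands squarely in front of the yellow pointer, and keep hold of the black centre knob so the turntable stays still: the program finishes while gripping the knob. Do not disturb the loose glassware and bottles on the bench.

Things in the scene. Friction and masses are not known exactly. Their poses are not given: they have to be found in the camera images.
- base: Fixed grey round foot of the carousel, 324 mm across, 18 mm high, yawed up to 0.35 rad; origin at the centre of its underside, on the turning axis. Its own -x is its front: there a yellow pointer, 30 mm wide, reaches to 203 mm from the axis, 12 mm high with an upturned end 34 mm high.
- front (a point): Point fixed to the base, 115 mm from the axis towards the yellow pointer and 34 mm above the bench (level with the turntable's top): the centre of the jar's underside is here when the jar faces the pointer.
- turntable: White disc, 300 mm wide, top 34 mm above the bench; origin on the vertical turning axis, at its underside (z = 0.022). Turns over 6 rad either way, light friction (0.06 N m), no spring. Carries the knob and, fixed in six wells 60 degrees apart and 115 mm from the axis, the marked jar, a like jar with green bands across from it, and four closed vessels (52 mm across, at most 140 mm up).
- knob: Black fluted round centre knob, 44 mm across and 30 mm high, fixed to the turntable on a 22 mm steel post at its axis; origin at the centre of its underside, 132 mm above the bench; its top is 162 mm above the bench. Grip it from above to turn or hold the turntable.
- knob_mid (a point): Centre of the knob, on the turning axis, 147 mm above the bench.
- jar: The marked jar: clear glass, open at the top, with two magenta bands (low on its side and just under its rim), fixed in a well of the turntable. 49 mm outside, 42 mm inside diameter, 95 mm high, floor 5 mm thick; origin at the centre of its underside, 34 mm above the bench.
- brush: Loose bottle brush, 200 mm long, about 90 g, upright in the marked jar; origin at the centre of its foot, z along the handle. Stiff pale head 33 mm across, up to 45 mm; 8 mm steel shaft to 120 mm; round blue handle 18 mm across to 200 mm. Standing, its foot is 5 mm above the jar's origin and its top 239 mm above the bench; let go, it rights itself. The foot clears the rim if lifted 90 mm.
- brush_grip (a point): Point on the brush's axis at 165 mm above its foot, the middle of the upper handle: grip here from above (about 204 mm above the bench at the start).
- amber_bottle: Loose bystander: amber bottle with magenta cap, 70 mm across, 150 mm high; origin at the centre of its underside.
- petri_dish: Loose bystander: glass dish, 90 mm across, 16 mm high; origin at the centre of its underside.
- wash_bottle: Loose bystander: white bottle with red cap, 68 mm across, 140 mm high; origin at the centre of its underside.
- magenta_cap: Loose bystander: magenta screw cap, 28 mm across, 14 mm high; origin at the centre of its underside.
- glass_rod: Loose bystander: glass rod lying along its own x, 8 mm thick, 200 mm long; origin at the middle of its underside.
- beaker: Loose bystander: glass beaker, 80 mm across, 100 mm high; origin at the centre of its underside.
Not all that is in view belongs to the job. There is more than one size of the brush; the job needs the smallest.

How it is judged:
By the outcome, as a careful person would: the job done as asked, in the order asked, and still so for the second after the job is handed in, while the arm keeps its last pose, push and grip.
It also fails if it takes over 64 s, if anything falls off the work surface, if the arm or the gripper's body presses on something with over 40 N, if the wrist force passes 120 N, or if a joint passes its speed limit or range.

## Working session

There is one attempt and no reset: what is moved stays moved. The work goes in short steps, Python scripts to look and compute and a shell command to move; the robot and the scene stay as the last step left them, time stands still between calls to the robot, and variables do not carry over. Pictures are saved under pics/ and viewed, at most 10 in all, crops included, and the job is handed in when it is done.

```bash
mkdir -p pics; python3 - <<'E'
from station import arm
import cv2,numpy as np
s=arm.get_state();print({k:np.round(v,3).tolist() for k,v in s.items()},arm.grip_point_offset)
a=arm.grab_frame("scene")
for q in ["jar","brush","knob","base","front","brush_grip","knob_mid"]:
  for d in arm.mark_of("scene",q): print(q,np.round(d["centre"],3),round(d["confidence"],2))
b=arm.grab_frame("side")
for q in ["jar","brush","knob","base","front","brush_grip"]:
  for d in arm.mark_of("side",q): print("side",q,np.round(d["centre"],3),round(d["confidence"],2))
cv2.imwrite("pics/a.png",a[:,:,::-1]);cv2.imwrite("pics/b.png",b[:,:,::-1])
E
```

```text
{'t': 0.0, 'q': [-0.99, 0.359, 0.011, -0.0, -1.224, -0.288], 'qd': [0.002, 0.0, -0.001, 0.001, -0.003, -0.002], 'joint_efforts': [-0.002, -58.272, 29.305, 6.997, 0.007, -0.0], 'eef_pos': [0.195, -0.646, 0.226], 'ee_rot': [3.14, -0.0, -2.849], 'force': [0.656, 0.542, 0.134], 'moment': [0.05, 0.054, 0.006], 'gripper_force': 0.0, 'width': 0.088} 0.0188
brush [0.509 0.408 0.002] 0.74
brush [ 0.664  0.35  -0.001] 0.67
brush [ 0.285  0.239 -0.001] 0.56
knob [0.549 0.066 0.136] 0.57
front [0.49  0.166 0.206] 0.45
brush_grip [0.284 0.241 0.221] 0.61
brush_grip [0.664 0.357 0.226] 0.57
brush_grip [0.491 0.166 0.205] 0.48
knob_mid [0.552 0.07  0.145] 0.55
side jar [0.491 0.168 0.036] 0.88
side jar [0.629 0.46  0.002] 0.53
side jar [ 0.348  0.397 -0.001] 0.37
side brush [ 0.283  0.239 -0.005] 0.7
side brush [ 0.665  0.348 -0.002] 0.61
side knob [0.55  0.072 0.137] 0.68
side front [0.433 0.057 0.03 ] 0.94
side brush_grip [0.278 0.239 0.222] 0.81
side brush_grip [0.668 0.351 0.219] 0.64
```

View pics/a.png

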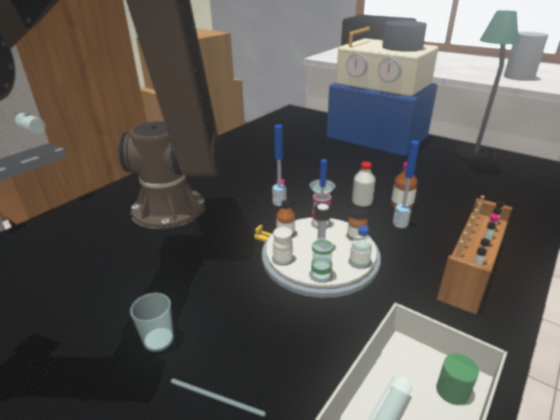

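View pics/b.png

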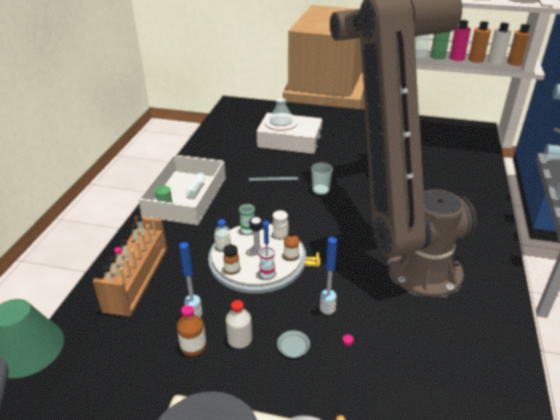

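Candidates for the brush in the scene picture: carousel brush (323,175), left bench brush (278,150), right bench brush (410,170). In the side picture these are (266,235), (330,255) and (187,262). Jar look-alikes are the green-banded jar (322,258) and the bench jars under the two tall brushes. I choose the carousel brush, the smallest one, in the magenta-banded jar.

```bash
python3 - <<'E'
from station import arm
import cv2,numpy as np
from scipy.optimize import least_squares
P={}
for c in ["scene","side"]:
  im=arm.grab_frame(c);k=arm.calibration(c);P[c]=k
  C=np.linalg.inv(k["world_from_camera"])
  y0,x0=(140,240) if c=="scene" else (200,190)
  cr=cv2.resize(im[y0:y0+150,x0:x0+150],(600,600),interpolation=3) if c=="scene" else cv2.resize(im[y0:y0+100,x0:x0+150],(780,520),interpolation=3)
  cv2.imwrite(f"pics/c_{c}.png",cr[:,:,::-1])
  for q in ["jar","brush","brush_grip","knob","knob_mid","front","base","turntable"]:
    for d in arm.mark_of(c,q)[:3]: print(c,q,np.round(d["centre"],3),round(d["confidence"],2))
E
```

```text
scene jar [0.49  0.166 0.032] 0.83
scene jar [ 0.611 -0.411  0.001] 0.68
scene jar [0.491 0.167 0.206] 0.36
scene brush [0.666 0.351 0.001] 0.98
scene brush [ 0.283  0.239 -0.004] 0.76
scene brush_grip [0.284 0.24  0.219] 0.94
scene brush_grip [0.666 0.353 0.225] 0.93
scene knob [0.548 0.07  0.136] 0.56
scene knob [0.493 0.168 0.206] 0.44
scene knob_mid [0.552 0.069 0.147] 0.53
scene base [0.492 0.17  0.205] 0.56
scene base [0.207 0.353 0.001] 0.28
scene turntable [0.552 0.07  0.021] 0.57
scene turntable [0.553 0.068 0.143] 0.54
side jar [0.492 0.166 0.041] 0.86
side brush [ 0.286  0.24  -0.004] 0.72
side brush [ 0.667  0.35  -0.003] 0.71
side brush_grip [0.489 0.168 0.206] 0.72
side brush_grip [0.278 0.236 0.225] 0.64
side brush_grip [0.666 0.351 0.221] 0.61
side knob [0.547 0.068 0.133] 0.67
side front [0.434 0.059 0.027] 0.6
side turntable [0.551 0.071 0.02 ] 0.64
```

View pics/c_side.png

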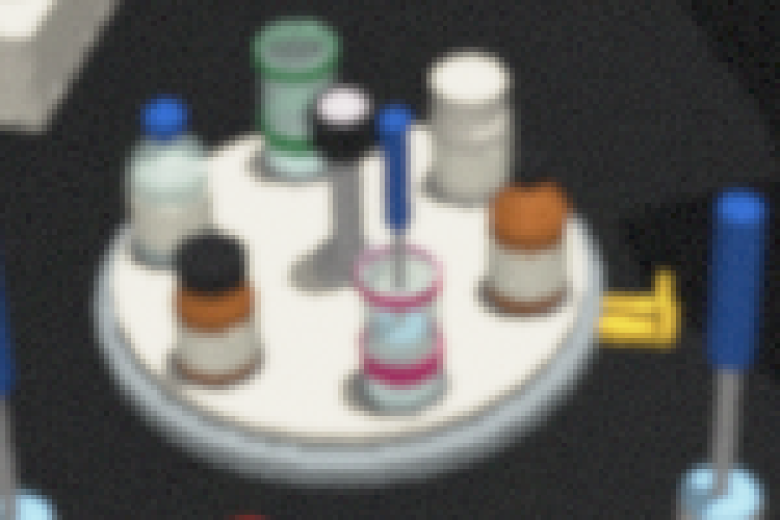

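The crop confirms it: the magenta-banded jar at crop (400,330) holds the short brush (395,170). The knob is at (342,115) and the yellow pointer at (660,310). Next I work out the offsets.

```bash
cat > h.py <<'E'
from station import arm
import numpy as np
from scipy.spatial.transform import Rotation as R
def rot(s): return R.from_euler("xyz",s["ee_rot"])
def to(p,s=None):
    s=s or arm.get_state(); return np.round(rot(s).inv().apply(np.array(p)-s["eef_pos"])*100,2)
E
python3 - <<'E'
from h import *
s=arm.get_state()
W=arm.calibration("wrist")["world_from_camera"]
print("cam in tool cm",to(W[:3,3]), "cam z in tool",rot(s).inv().apply(W[:3,2]))
print(to([.5,-.35,.32]),to([.491,.167,.30]))
# pointer
import cv2
for c in ["scene","side"]:
  im=arm.grab_frame(c).astype(int);k=arm.calibration(c);T=k["world_from_camera"]
  m=((im[...,0]-im[...,2]>90)&(im[...,1]-im[...,2]>50)&(abs(im[...,0]-im[...,1])<80)).astype(np.uint8)
  n,l,st,ce=cv2.connectedComponentsWithStats(m)
  for i in range(1,n):
    if st[i,4]<15: continue
    u,v=ce[i]; d=T[:3,:3]@[(u-k["cx"])/k["fx"],(v-k["cy"])/k["fy"],1]
    p=T[:3,3]+d*(0.015-T[2,3])/d[2]
    print(c,st[i],np.round(ce[i],1),np.round(p,3),np.degrees(np.arctan2(p[1]-.0695,p[0]-.5505)),np.hypot(p[1]-.0695,p[0]-.5505))
E
```

```text
cam in tool cm [  7.91   0.02 -15.8 ] cam z in tool [-2.93327730e-01  8.57562732e-04  9.56011562e-01]
[-37.77  19.56  -9.34] [-51.83  69.32  -7.34]
scene [256 225   6   7  22] [258.2 227.9] [0.337 0.062 0.015] -177.99606492913608 0.2139471806303779
scene [255 231  15   9  86] [262.4 235.4] [0.371 0.039 0.015] -170.35744808638614 0.1820622226344926
side [293   6  44  28 693] [314.5  20.3] [ 0.826 -2.468  0.015] -83.79333690980452 2.5525825387265906
side [353  80  10  19 102] [357.8  90. ] [ 0.38  -1.332  0.015] -96.92404829587956 1.4119342723793433
side [287 237  10   8  56] [292.  240.7] [ 0.452 -0.028  0.015] -135.36831773776336 0.1386927881259927
side [129 238   9  19  68] [132.7 247. ] [0.971 0.127 0.015] 7.825275713762341 0.4249416852498738
side [305 253  15  13 136] [312.8 260.4] [0.363 0.055 0.015] -175.62658584003765 0.18785135998334923
side [129 258   4   8  19] [130.7 261.5] [0.945 0.196 0.015] 17.848886909062376 0.4141174042048526
side [123 267   5   9  24] [125.  270.4] [0.943 0.24  0.015] 23.428516941006983 0.42800122586017547
side [126 269  11  20  65] [130.7 277.9] [0.91  0.267 0.015] 28.81840123588444 0.4099878950798151
side [102 276  20   8  69] [114.3 280.4] [0.955 0.289 0.015] 28.529248523283687 0.46021704351655757
side [181 320  20  13 177] [190.4 325.9] [0.654 0.41  0.015] 73.15597481718636 0.3554589730896746
side [337 416   8   4  28] [340.3 417.7] [0.193 0.599 0.015] 124.05563393661984 0.6389527545544096
```

```bash
python3 -m crank '[{"dx":-2,"dy":1,"dz":-3,"wz":-10},{"dx":-6,"dy":3,"dz":-6,"wz":-20},{"dx":-10,"dy":6,"dz":-9,"wz":-30},{"dx":-14,"dy":9,"dz":-9,"wz":-40},{"dx":-19,"dy":12,"dz":-9,"wz":-50},{"dx":-23,"dy":15,"dz":-9,"wz":-60},{"dx":-27,"dy":18,"dz":-9,"wz":-70},{"dx":-31,"dy":22,"dz":-9,"wz":-80},{"dx":-34,"dy":26,"dz":-9,"wz":-90},{"dx":-36,"dy":30,"dz":-9,"wz":-100}]' 6
python3 -c "
from h import *
s=arm.get_state();print(to([.491,.167,.30]),np.degrees(s['ee_rot']),s['eef_pos'],s['q'])"
```

```text
[-51.83  69.31  -7.35] [ 1.79999850e+02 -1.24909689e-03 -1.63221244e+02] [ 0.19481966 -0.64626638  0.22655335] [-9.89873128e-01  3.58627721e-01  1.19141757e-02  2.14339464e-05
 -1.22409149e+00 -2.88085947e-01]$[0]: bad value
```

```bash
python3 -m crank '[{"dx":-2,"dy":1,"dz":-3,"wx":0,"wy":0,"wz":-10},{"dx":-6,"dy":3,"dz":-6,"wx":0,"wy":0,"wz":-20},{"dx":-10,"dy":6,"dz":-9,"wx":0,"wy":0,"wz":-30},{"dx":-14,"dy":9,"dz":-9,"wx":0,"wy":0,"wz":-40},{"dx":-19,"dy":12,"dz":-9,"wx":0,"wy":0,"wz":-50},{"dx":-23,"dy":15,"dz":-9,"wx":0,"wy":0,"wz":-60},{"dx":-27,"dy":18,"dz":-9,"wx":0,"wy":0,"wz":-70},{"dx":-31,"dy":22,"dz":-9,"wx":0,"wy":0,"wz":-80},{"dx":-34,"dy":26,"dz":-9,"wx":0,"wy":0,"wz":-90},{"dx":-36,"dy":30,"dz":-9,"wx":0,"wy":0,"wz":-100}]' 6
python3 -c "
from h import *
s=arm.get_state();print(to([.491,.167,.30]),np.degrees(s['ee_rot']),s['eef_pos'],s['q'])"
```

```text
t: 3.0
eef_pos: [0.4535, -0.2534, 0.3165]
ee_rot: [-3.142, -0.0, -1.097]
force: [1.0, -0.2, 1.2]
width: 0.0601
gripper_force: 0.0
[-35.7  -22.51   1.65] [-1.79997162e+02 -7.65446319e-04 -6.28616999e+01] [ 0.45353678 -0.25339503  0.31648294] [-1.31387025e-01  5.19989227e-02 -1.76603944e-01 -1.76458836e-05
 -1.34214512e+00  6.05043715e-01]
```

```bash
python3 -m crank '[{"dx":-3,"dy":-2,"dz":0,"wx":0,"wy":0,"wz":-1},{"dx":-8,"dy":-5,"dz":0,"wx":0,"wy":0,"wz":-2},{"dx":-13,"dy":-8,"dz":0,"wx":0,"wy":0,"wz":-3},{"dx":-18,"dy":-11.3,"dz":0,"wx":0,"wy":0,"wz":-4},{"dx":-23,"dy":-14.5,"dz":0,"wx":0,"wy":0,"wz":-4},{"dx":-27.5,"dy":-17.3,"dz":0,"wx":0,"wy":0,"wz":-4},{"dx":-31.5,"dy":-19.9,"dz":0,"wx":0,"wy":0,"wz":-4},{"dx":-34.2,"dy":-21.6,"dz":0,"wx":0,"wy":0,"wz":-4},{"dx":-35.7,"dy":-22.5,"dz":0,"wx":0,"wy":0,"wz":-4},{"dx":-35.7,"dy":-22.5,"dz":0,"wx":0,"wy":0,"wz":-4}]' 6
python3 - <<'E'
from h import *
import cv2
im=arm.grab_frame("wrist");cv2.imwrite("pics/w1.png",im[:,:,::-1])
for q in ["brush","brush_grip","jar","knob","front"]:
    for d in arm.mark_of("wrist",q)[:3]: print(q,np.round(d["centre"],3),round(d["confidence"],2))
im=arm.grab_frame("side")
for q in ["brush_grip"]:
    for d in arm.mark_of("side",q)[:3]: print(q,np.round(d["centre"],3),round(d["confidence"],2))
print(to([.491,.167,.185]),arm.get_state()["q"])
E
```

```text
t: 4.25
eef_pos: [0.4929, 0.1656, 0.3164]
ee_rot: [3.141, -0.0, -1.032]
force: [0.2, 0.2, -0.6]
width: 0.0598
gripper_force: 0.0
brush [0.668 0.351 0.004] 0.76
brush [0.546 0.072 0.131] 0.61
brush [0.492 0.165 0.037] 0.59
brush_grip [0.491 0.169 0.203] 0.86
brush_grip [0.492 0.166 0.04 ] 0.45
brush_grip [0.548 0.071 0.131] 0.41
jar [0.493 0.168 0.204] 0.18
knob [0.549 0.071 0.132] 0.72
knob [0.551 0.067 0.151] 0.38
brush_grip [0.282 0.237 0.228] 0.98
brush_grip [0.667 0.348 0.22 ] 0.83
brush_grip [0.489 0.168 0.207] 0.59
[-0.33  0.04 13.17] [ 6.99825565e-01  5.19225457e-02 -1.76130809e-01  1.93784164e-05
 -1.34242404e+00 -1.63561295e-01]
```

View pics/w1.png

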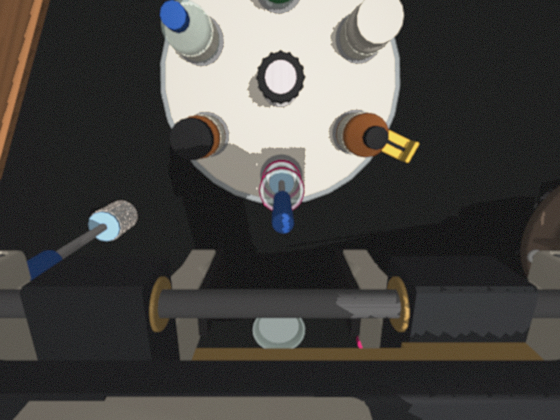

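The wrist view shows the jar at (282,185), the handle top at (283,220), the knob at (281,77) and the pointer at (400,147). There is nothing under the fingers, so I descend.

```bash
python3 -m crank '[{"dx":-0.3,"dy":0,"dz":1,"wx":0,"wy":0,"wz":0},{"dx":-0.3,"dy":0,"dz":3,"wx":0,"wy":0,"wz":0},{"dx":-0.3,"dy":0,"dz":5.5,"wx":0,"wy":0,"wz":0},{"dx":-0.3,"dy":0,"dz":8,"wx":0,"wy":0,"wz":0},{"dx":-0.3,"dy":0,"dz":10,"wx":0,"wy":0,"wz":0},{"dx":-0.3,"dy":0,"dz":11.5,"wx":0,"wy":0,"wz":0},{"dx":-0.3,"dy":0,"dz":12.6,"wx":0,"wy":0,"wz":0},{"dx":-0.3,"dy":0,"dz":13.1,"wx":0,"wy":0,"wz":0},{"dx":-0.3,"dy":0,"dz":13.1,"wx":0,"wy":0,"wz":0},{"dx":-0.3,"dy":0,"dz":13.1,"wx":0,"wy":0,"wz":0}]' 6
python3 -m crank '[{"dx":0,"dy":0,"dz":0,"wx":0,"wy":0,"wz":0},{"dx":0,"dy":0,"dz":0,"wx":0,"wy":0,"wz":0},{"dx":0,"dy":0,"dz":0,"wx":0,"wy":0,"wz":0},{"dx":0,"dy":0,"dz":0,"wx":0,"wy":0,"wz":0},{"dx":0,"dy":0,"dz":0,"wx":0,"wy":0,"wz":0},{"dx":0,"dy":0,"dz":0,"wx":0,"wy":0,"wz":0},{"dx":0,"dy":0,"dz":0,"wx":0,"wy":0,"wz":0},{"dx":0,"dy":0,"dz":0,"wx":0,"wy":0,"wz":0},{"dx":0,"dy":0,"dz":0,"wx":0,"wy":0,"wz":0},{"dx":0,"dy":0,"dz":0,"wx":0,"wy":0,"wz":0}]' 0 20
```

```text
t: 5.9
eef_pos: [0.4917, 0.1678, 0.1861]
ee_rot: [-3.141, 0.0, -1.034]
force: [-0.5, 0.0, -0.1]
width: 0.06
gripper_force: 0.0
t: 7.15
eef_pos: [0.4914, 0.1675, 0.1855]
ee_rot: [3.142, 0.0, -1.034]
force: [-1.2, 0.7, -0.7]
width: 0.0177
gripper_force: 20.0
```

```bash
python3 -m crank '[{"dx":0,"dy":0,"dz":-1,"wx":0,"wy":0,"wz":0},{"dx":0,"dy":0,"dz":-3,"wx":0,"wy":0,"wz":0},{"dx":0,"dy":0,"dz":-4.6,"wx":0,"wy":0,"wz":0},{"dx":0,"dy":0,"dz":-5.2,"wx":0,"wy":0,"wz":0},{"dx":0,"dy":0,"dz":-5.2,"wx":0,"wy":0,"wz":0},{"dx":0,"dy":0,"dz":-5.2,"wx":0,"wy":0,"wz":0},{"dx":0,"dy":0,"dz":-5.2,"wx":0,"wy":0,"wz":0},{"dx":0,"dy":0,"dz":-5.2,"wx":0,"wy":0,"wz":0},{"dx":0,"dy":0,"dz":-5.2,"wx":0,"wy":0,"wz":0},{"dx":0,"dy":0,"dz":-5.2,"wx":0,"wy":0,"wz":0}]'
python3 - <<'E'
from h import *
import cv2
im=arm.grab_frame("side")
for d in arm.mark_of("side","brush_grip")[:3]: print(np.round(d["centre"],3),round(d["confidence"],2))
cv2.imwrite("pics/s2.png",cv2.resize(im[180:300,190:340],(750,600),interpolation=3)[:,:,::-1])
E
python3 -m crank '[{"dx":0,"dy":0,"dz":1,"wx":0,"wy":0,"wz":0},{"dx":0,"dy":0,"dz":2.5,"wx":0,"wy":0,"wz":0},{"dx":0,"dy":0,"dz":4,"wx":0,"wy":0,"wz":0},{"dx":0,"dy":0,"dz":4.8,"wx":0,"wy":0,"wz":0},{"dx":0,"dy":0,"dz":5.2,"wx":0,"wy":0,"wz":0},{"dx":0,"dy":0,"dz":5.3,"wx":0,"wy":0,"wz":0},{"dx":0,"dy":0,"dz":5.3,"wx":0,"wy":0,"wz":0},{"dx":0,"dy":0,"dz":5.3,"wx":0,"wy":0,"wz":0},{"dx":0,"dy":0,"dz":5.3,"wx":0,"wy":0,"wz":0},{"dx":0,"dy":0,"dz":5.3,"wx":0,"wy":0,"wz":0}]'
```

```text
t: 8.4
eef_pos: [0.4914, 0.1675, 0.2375]
ee_rot: [3.141, -0.0, -1.034]
force: [0.4, 0.0, -1.7]
width: 0.0179
gripper_force: 20.0
[0.276 0.239 0.225] 0.83
[0.492 0.169 0.256] 0.6
[0.665 0.351 0.218] 0.58
t: 9.75
eef_pos: [0.4921, 0.1679, 0.1854]
ee_rot: [-3.14, -0.0, -1.033]
force: [0.2, 0.0, 5.5]
width: 0.0179
gripper_force: 20.0
```

View pics/s2.png

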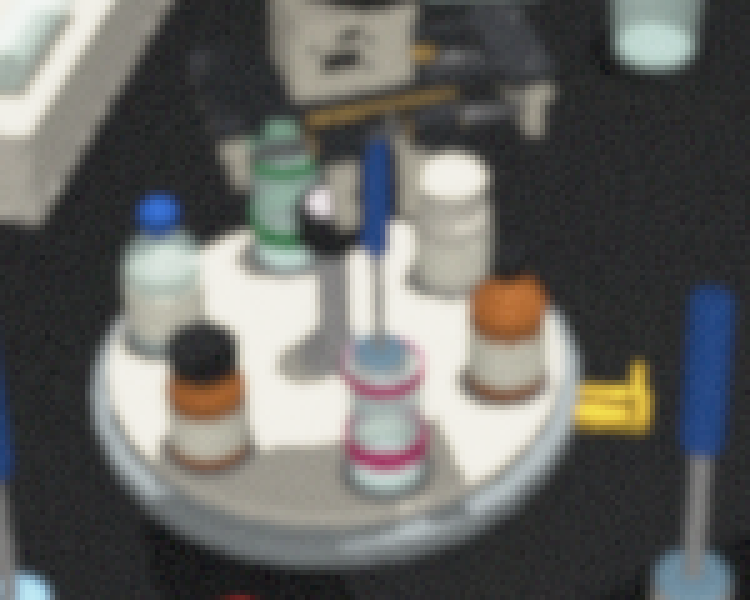

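The crop shows the brush raised, with its head (378,350) still inside the jar. The 5.5 N push afterwards shows it reached the bottom again. Second stroke next.

```bash
python3 -m crank '[{"dx":0,"dy":0,"dz":-1,"wx":0,"wy":0,"wz":0},{"dx":0,"dy":0,"dz":-3,"wx":0,"wy":0,"wz":0},{"dx":0,"dy":0,"dz":-4.6,"wx":0,"wy":0,"wz":0},{"dx":0,"dy":0,"dz":-5.3,"wx":0,"wy":0,"wz":0},{"dx":0,"dy":0,"dz":-5.3,"wx":0,"wy":0,"wz":0},{"dx":0,"dy":0,"dz":-5.3,"wx":0,"wy":0,"wz":0},{"dx":0,"dy":0,"dz":-5.3,"wx":0,"wy":0,"wz":0},{"dx":0,"dy":0,"dz":-5.3,"wx":0,"wy":0,"wz":0},{"dx":0,"dy":0,"dz":-5.3,"wx":0,"wy":0,"wz":0},{"dx":0,"dy":0,"dz":-5.3,"wx":0,"wy":0,"wz":0}]'
python3 -m crank '[{"dx":0,"dy":0,"dz":1,"wx":0,"wy":0,"wz":0},{"dx":0,"dy":0,"dz":2.5,"wx":0,"wy":0,"wz":0},{"dx":0,"dy":0,"dz":4,"wx":0,"wy":0,"wz":0},{"dx":0,"dy":0,"dz":4.8,"wx":0,"wy":0,"wz":0},{"dx":0,"dy":0,"dz":5.2,"wx":0,"wy":0,"wz":0},{"dx":0,"dy":0,"dz":5.3,"wx":0,"wy":0,"wz":0},{"dx":0,"dy":0,"dz":5.3,"wx":0,"wy":0,"wz":0},{"dx":0,"dy":0,"dz":5.3,"wx":0,"wy":0,"wz":0},{"dx":0,"dy":0,"dz":5.3,"wx":0,"wy":0,"wz":0},{"dx":0,"dy":0,"dz":5.3,"wx":0,"wy":0,"wz":0}]'
```

```text
t: 11.0
eef_pos: [0.4914, 0.1675, 0.2375]
ee_rot: [3.142, 0.0, -1.034]
force: [0.4, -0.2, -1.2]
width: 0.0178
gripper_force: 20.0
t: 12.25
eef_pos: [0.4921, 0.1679, 0.1854]
ee_rot: [-3.14, -0.0, -1.033]
force: [0.6, -0.4, 5.1]
width: 0.0178
gripper_force: 20.0
```

Release, then rise clear of the handle.

```bash
python3 -m crank '[{"dx":0,"dy":0,"dz":0,"wx":0,"wy":0,"wz":0},{"dx":0,"dy":0,"dz":0,"wx":0,"wy":0,"wz":0},{"dx":0,"dy":0,"dz":0,"wx":0,"wy":0,"wz":0},{"dx":0,"dy":0,"dz":0,"wx":0,"wy":0,"wz":0},{"dx":0,"dy":0,"dz":0,"wx":0,"wy":0,"wz":0},{"dx":0,"dy":0,"dz":-1,"wx":0,"wy":0,"wz":0},{"dx":0,"dy":0,"dz":-3,"wx":0,"wy":0,"wz":0},{"dx":0,"dy":0,"dz":-6,"wx":0,"wy":0,"wz":0},{"dx":0,"dy":0,"dz":-9,"wx":0,"wy":0,"wz":0},{"dx":0,"dy":0,"dz":-11,"wx":0,"wy":0,"wz":0}]' 7
python3 - <<'E'
from h import *
J=[];K=[]
for c in ["side","wrist","scene","side","wrist","scene"]:
  arm.grab_frame(c)
  for q in ["jar","brush_grip","knob","knob_mid","turntable","front","base"]:
    for d in arm.mark_of(c,q)[:3]:
      p=d["centre"]
      print(c,q,np.round(p,3),round(d["confidence"],2)) if np.hypot(p[0]-.55,p[1]-.07)<.125 else 0
print(to([.5505,.0697,.29]),to([.5505,.0697,.128]),arm.get_state()["t"])
E
```

```text
t: 13.5
eef_pos: [0.4918, 0.1677, 0.297]
ee_rot: [-3.139, -0.0, -1.034]
force: [0.0, -0.5, 0.4]
width: 0.0699
gripper_force: 0.0
side jar [0.494 0.168 0.034] 0.59
side knob [0.548 0.07  0.134] 0.7
side knob_mid [0.542 0.069 0.151] 0.46
side front [0.434 0.061 0.031] 0.69
wrist jar [0.491 0.169 0.033] 0.77
wrist jar [0.549 0.071 0.022] 0.18
wrist brush_grip [0.498 0.169 0.206] 0.85
wrist knob [0.546 0.069 0.131] 0.78
wrist knob [0.548 0.068 0.024] 0.72
wrist knob_mid [0.552 0.071 0.152] 0.6
wrist turntable [0.55  0.068 0.024] 0.74
scene jar [0.547 0.065 0.137] 0.69
scene jar [0.499 0.165 0.033] 0.56
scene brush_grip [0.494 0.17  0.202] 0.8
scene knob [0.547 0.069 0.136] 0.6
scene knob_mid [0.55  0.069 0.146] 0.85
scene knob_mid [0.495 0.166 0.034] 0.67
scene turntable [0.552 0.066 0.019] 0.8
side jar [0.492 0.169 0.036] 0.79
side brush_grip [0.49  0.17  0.207] 0.6
side knob [0.548 0.07  0.135] 0.55
side turntable [0.549 0.071 0.021] 0.75
side front [0.431 0.058 0.031] 0.97
wrist jar [0.491 0.169 0.034] 0.89
wrist brush_grip [0.494 0.17  0.205] 0.85
wrist knob [0.547 0.065 0.132] 0.65
wrist knob_mid [0.552 0.071 0.151] 0.9
wrist turntable [0.548 0.071 0.025] 0.64
scene brush_grip [0.492 0.168 0.206] 0.65
scene knob [0.548 0.07  0.134] 0.76
scene knob_mid [0.552 0.071 0.147] 0.68
scene turntable [0.552 0.067 0.021] 0.73
[11.43 -0.07  0.46] [11.43 -0.07 16.66] 15.9
```

```bash
python3 -m crank '[{"dx":3,"dy":0,"dz":0,"wx":0,"wy":0,"wz":0},{"dx":7,"dy":0,"dz":0,"wx":0,"wy":0,"wz":0},{"dx":10,"dy":0,"dz":0,"wx":0,"wy":0,"wz":0},{"dx":11.4,"dy":0,"dz":1,"wx":0,"wy":0,"wz":0},{"dx":11.4,"dy":0,"dz":4,"wx":0,"wy":0,"wz":0},{"dx":11.4,"dy":0,"dz":8,"wx":0,"wy":0,"wz":0},{"dx":11.4,"dy":0,"dz":12,"wx":0,"wy":0,"wz":0},{"dx":11.4,"dy":0,"dz":15,"wx":0,"wy":0,"wz":0},{"dx":11.4,"dy":0,"dz":16.6,"wx":0,"wy":0,"wz":0},{"dx":11.4,"dy":0,"dz":16.6,"wx":0,"wy":0,"wz":0}]' 7
python3 - <<'E'
from h import *
print(to([.5497,.0693,.128]),arm.get_state()["q"])
import cv2
im=arm.grab_frame("side")
cv2.imwrite("pics/s3.png",cv2.resize(im[160:300,180:340],(800,600),interpolation=3)[:,:,::-1])
E
```

```text
t: 17.15
eef_pos: [0.5492, 0.0696, 0.1277]
ee_rot: [3.14, 0.0, -1.033]
force: [-0.3, 0.0, 0.6]
width: 0.07
gripper_force: 0.0
[ 0.05 -0.03 -0.03] [ 4.79785214e-01  2.48150327e-01 -3.90158319e-01 -3.71065914e-05
 -9.34495415e-01  5.76244231e-02]
```

View pics/s3.png

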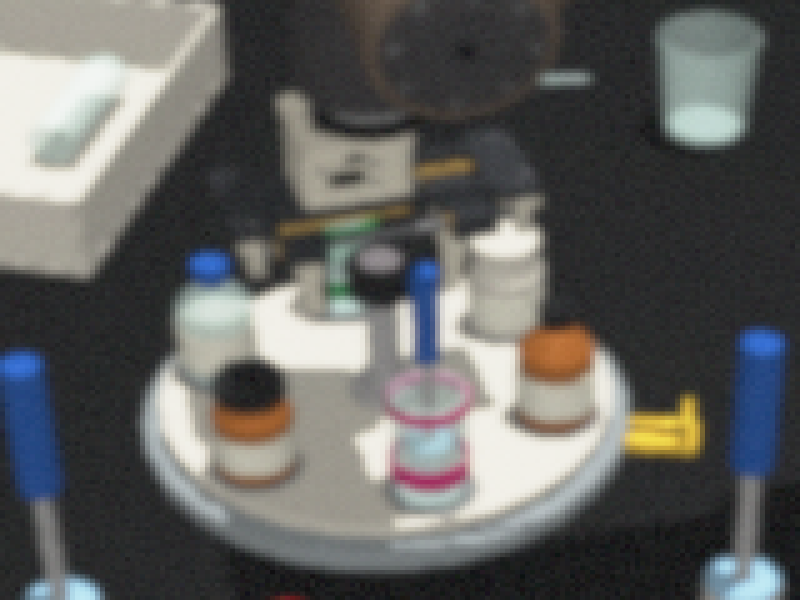

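The fingers straddle the knob (380,272) at (310,285) and (455,260), and the brush (427,310) stands clear. I close and turn most of the way.

```bash
python3 -m crank '[{"dx":0,"dy":0,"dz":0,"wx":0,"wy":0,"wz":0},{"dx":0,"dy":0,"dz":0,"wx":0,"wy":0,"wz":0},{"dx":0,"dy":0,"dz":0,"wx":0,"wy":0,"wz":0},{"dx":0,"dy":0,"dz":0,"wx":0,"wy":0,"wz":0},{"dx":0,"dy":0,"dz":0,"wx":0,"wy":0,"wz":0},{"dx":0,"dy":0,"dz":0,"wx":0,"wy":0,"wz":0},{"dx":0,"dy":0,"dz":0,"wx":0,"wy":0,"wz":0},{"dx":0,"dy":0,"dz":0,"wx":0,"wy":0,"wz":0},{"dx":0,"dy":0,"dz":0,"wx":0,"wy":0,"wz":0},{"dx":0,"dy":0,"dz":0,"wx":0,"wy":0,"wz":0}]' 0 30
python3 -m crank '[{"dx":0,"dy":0,"dz":0,"wx":0,"wy":0,"wz":-2},{"dx":0,"dy":0,"dz":0,"wx":0,"wy":0,"wz":-5},{"dx":0,"dy":0,"dz":0,"wx":0,"wy":0,"wz":-9},{"dx":0,"dy":0,"dz":0,"wx":0,"wy":0,"wz":-13},{"dx":0,"dy":0,"dz":0,"wx":0,"wy":0,"wz":-17},{"dx":0,"dy":0,"dz":0,"wx":0,"wy":0,"wz":-21},{"dx":0,"dy":0,"dz":0,"wx":0,"wy":0,"wz":-25},{"dx":0,"dy":0,"dz":0,"wx":0,"wy":0,"wz":-28},{"dx":0,"dy":0,"dz":0,"wx":0,"wy":0,"wz":-30},{"dx":0,"dy":0,"dz":0,"wx":0,"wy":0,"wz":-30}]'
```

```text
t: 18.45
eef_pos: [0.549, 0.0691, 0.129]
ee_rot: [3.14, -0.0, -1.034]
force: [-3.4, -0.5, 5.7]
width: 0.0435
gripper_force: 30.0
t: 19.7
eef_pos: [0.5488, 0.0689, 0.129]
ee_rot: [3.14, 0.001, -0.51]
force: [-5.0, -2.3, 6.0]
width: 0.0434
gripper_force: 30.0
```

```bash
python3 -m crank '[{"dx":0,"dy":0,"dz":0,"wx":0,"wy":0,"wz":-2},{"dx":0,"dy":0,"dz":0,"wx":0,"wy":0,"wz":-5},{"dx":0,"dy":0,"dz":0,"wx":0,"wy":0,"wz":-9},{"dx":0,"dy":0,"dz":0,"wx":0,"wy":0,"wz":-13},{"dx":0,"dy":0,"dz":0,"wx":0,"wy":0,"wz":-17},{"dx":0,"dy":0,"dz":0,"wx":0,"wy":0,"wz":-21},{"dx":0,"dy":0,"dz":0,"wx":0,"wy":0,"wz":-25},{"dx":0,"dy":0,"dz":0,"wx":0,"wy":0,"wz":-28},{"dx":0,"dy":0,"dz":0,"wx":0,"wy":0,"wz":-30},{"dx":0,"dy":0,"dz":0,"wx":0,"wy":0,"wz":-30}]'
python3 - <<'E'
from h import *
import cv2
c0=np.array([.5497,.0693])
for n in range(3):
 for c in ["side","scene"]:
  im=arm.grab_frame(c)
  for q in ["jar","front","brush_grip"]:
    for d in arm.mark_of(c,q)[:3]:
      p=d["centre"];v=p[:2]-c0
      if np.hypot(*v)<.135:print(c,q,np.round(p,3),round(d["confidence"],2),np.degrees(np.arctan2(v[1],v[0]))%360)
  cv2.imwrite(f"pics/t_{c}.png",im[:,:,::-1])
a=cv2.imread("pics/t_side.png")[180:300,210:370];cv2.imwrite("pics/t1.png",cv2.resize(a,(800,600),interpolation=2))
E
```

```text
t: 20.95
eef_pos: [0.5488, 0.0687, 0.129]
ee_rot: [3.14, 0.002, 0.014]
force: [-5.3, -1.4, 6.8]
width: 0.0437
gripper_force: 30.0
side jar [0.437 0.072 0.036] 0.8 178.88267078159498
side front [0.434 0.062 0.031] 0.98 183.87348972434458
side front [0.435 0.071 0.035] 0.63 179.24944320363574
side brush_grip [0.434 0.071 0.205] 0.73 179.25914759061067
scene jar [0.437 0.069 0.034] 0.78 180.35618587028978
scene front [0.434 0.067 0.032] 0.16 181.19245460640678
scene brush_grip [0.437 0.071 0.204] 0.58 179.13426300133565
side jar [0.436 0.066 0.033] 0.95 181.415671091255
side front [0.432 0.057 0.032] 0.68 185.87455670838332
side brush_grip [0.433 0.069 0.203] 0.49 180.0490966285257
scene jar [0.433 0.069 0.031] 0.92 180.0
scene brush_grip [0.436 0.071 0.205] 0.47 179.1464012378487
side jar [0.434 0.066 0.036] 0.72 181.42963232643913
side front [0.433 0.062 0.03 ] 0.75 183.5244581507982
side brush_grip [0.436 0.07  0.203] 0.47 179.44716314412554
scene jar [0.438 0.066 0.031] 0.74 181.80116051572236
scene brush_grip [0.438 0.07  0.204] 0.54 179.58891625925267
```

View pics/t1.png

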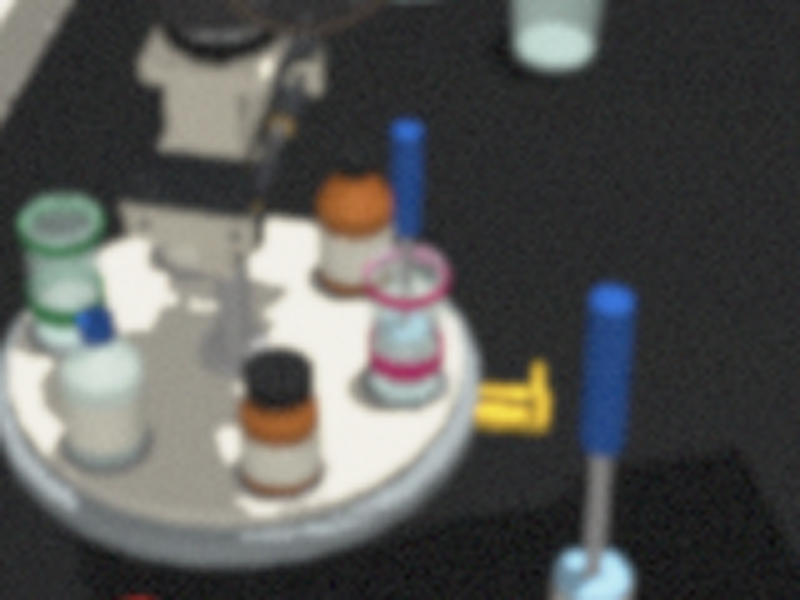

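```bash
python3 - <<'E'
from h import *
import cv2
from scipy.optimize import differential_evolution
def proj(k,p):
  T=np.linalg.inv(k["world_from_camera"]);q=p@T[:3,:3].T+T[:3,3]
  return np.c_[k["fx"]*q[:,0]/q[:,2]+k["cx"],k["fy"]*q[:,1]/q[:,2]+k["cy"]]
def box(x0,x1,z1): return np.array([[x,y,z] for x in(x0,x1) for y in(-.015,.015) for z in(0,z1)])
B=[box(-.203,-.165,.012),box(-.203,-.198,.034)]
th=np.linspace(0,2*np.pi,60)
S=4
D={}
for c,f,roi in [("scene","pics/a.png",(215,250,245,290)),("side","pics/b.png",(240,280,300,335))]:
  im=cv2.imread(f).astype(int);b,g,r=im[...,0],im[...,1],im[...,2]
  m=(np.minimum(r,g)-b>45).astype(np.float32);z=np.zeros_like(m);y0,y1,x0,x1=roi;z[y0:y1,x0:x1]=m[y0:y1,x0:x1]
  D[c]=(arm.calibration(c),z,roi)
def render(k,a,cx,cy,roi):
  y0,y1,x0,x1=roi;M=np.zeros(((y1-y0)*S,(x1-x0)*S),np.uint8)
  Rz=R.from_euler("z",a).as_matrix()
  f=lambda P:((proj(k,P@Rz.T+[cx,cy,0])+.5-[x0,y0])*S).astype(np.int32)
  for bx in B: cv2.fillConvexPoly(M,cv2.convexHull(f(bx)),1)
  if k is D["side"][0] or True:
    cyl=np.array([[r*np.cos(t),r*np.sin(t),z] for r,z in[(.162,0),(.162,.018),(.15,.022),(.15,.034)] for t in th])
    occ=np.zeros_like(M);cv2.fillConvexPoly(occ,cv2.convexHull(f(cyl)),1)
    M[occ>0]=0
  return cv2.resize(M.astype(np.float32),(x1-x0,y1-y0),interpolation=cv2.INTER_AREA)
def cost(c,a,cx=.5497,cy=.0693):
  k,z,roi=D[c];y0,y1,x0,x1=roi;m=z[y0:y1,x0:x1];p=render(k,a,cx,cy,roi)
  return 1-np.minimum(m,p).sum()/np.maximum(m,p).sum()
A=np.radians(np.arange(-6,16,.5))
for c in D:
  v=[cost(c,a) for a in A];i=np.argsort(v)[:4];print(c,[(round(np.degrees(A[j]),1),round(v[j],2)) for j in i])
v=[cost("scene",a)+cost("side",a) for a in A];i=np.argsort(v)[:5];print([(np.degrees(A[j]),round(v[j],2)) for j in i])
for c in D:
  r=differential_evolution(lambda p:cost(c,*p),[(-.1,.25),(.5437,.5557),(.0633,.0753)],seed=0,maxiter=60);print(c,np.degrees(r.x[0]),r.x[1:],r.fun)
r=differential_evolution(lambda p:cost("scene",*p)+cost("side",*p),[(-.1,.25),(.5457,.5537),(.0653,.0733)],seed=0,maxiter=60);print(np.degrees(r.x[0]),r.x[1:],r.fun)
E
```

```text
scene [(np.float64(6.5), np.float32(0.16)), (np.float64(6.0), np.float32(0.16)), (np.float64(7.0), np.float32(0.17)), (np.float64(5.5), np.float32(0.19))]
side [(np.float64(6.5), np.float32(0.29)), (np.float64(7.0), np.float32(0.3)), (np.float64(6.0), np.float32(0.31)), (np.float64(7.5), np.float32(0.31))]
[(np.float64(6.5), np.float32(0.45)), (np.float64(6.000000000000001), np.float32(0.46)), (np.float64(7.0), np.float32(0.48)), (np.float64(7.499999999999999), np.float32(0.52)), (np.float64(5.5), np.float32(0.54))]
scene 7.890454918923644 [0.54815488 0.07449223] 0.12708407640457153
side 5.632246268198478 [0.55061752 0.06565598] 0.28162652254104614
5.876391094847064 [0.5496322  0.06727152] 0.43554168939590454
```

```bash
python3 -m crank '[{"dx":0,"dy":0,"dz":0,"wx":0,"wy":0,"wz":-1},{"dx":0,"dy":0,"dz":0,"wx":0,"wy":0,"wz":-2.5},{"dx":0,"dy":0,"dz":0,"wx":0,"wy":0,"wz":-4},{"dx":0,"dy":0,"dz":0,"wx":0,"wy":0,"wz":-5},{"dx":0,"dy":0,"dz":0,"wx":0,"wy":0,"wz":-5},{"dx":0,"dy":0,"dz":0,"wx":0,"wy":0,"wz":-5},{"dx":0,"dy":0,"dz":0,"wx":0,"wy":0,"wz":-5},{"dx":0,"dy":0,"dz":0,"wx":0,"wy":0,"wz":-5},{"dx":0,"dy":0,"dz":0,"wx":0,"wy":0,"wz":-5},{"dx":0,"dy":0,"dz":0,"wx":0,"wy":0,"wz":-5}]'
python3 - <<'E'
from h import *
import cv2
A={}
for n in range(10):
 for c in ["side","scene"]:
  im=arm.grab_frame(c)
  for q in ["jar","front"]:
    for d in arm.mark_of(c,q)[:2]:
      p=d["centre"]
      if np.hypot(p[0]-.434,p[1]-.06)<.03 and abs(p[2]-.034)<.02: A.setdefault((c,q),[]).append(np.r_[p,d["confidence"]])
for k,v in A.items(): print(k,len(v),np.mean(v,0).round(4),np.std(v,0).round(4))
print([np.round(x,3).tolist() for x in A[("side","front")]])
im=arm.grab_frame("side");k=arm.calibration("side")
T=np.linalg.inv(k["world_from_camera"])
def pj(p): q=T[:3,:3]@p+T[:3,3];return (k["fx"]*q[0]/q[2]+k["cx"],k["fy"]*q[1]/q[2]+k["cy"])
b=cv2.resize(im[200:290,270:390],(800,600),interpolation=2)[:,:,::-1].copy()
c=np.array([.549,.069])
def L(a,z,r0,r1,col):
  P=[pj(np.r_[c+r*np.array([np.cos(a),np.sin(a)]),z]) for r in(r0,r1)]
  P=[(int((u-270+.5)*800/120),int((v-200+.5)*600/90)) for u,v in P];cv2.line(b,*P,col,1)
for a,col in [(184.5,(0,0,255)),(186.5,(255,0,0))]: L(np.radians(a),.012,.0,.203,col)
cv2.imwrite("pics/f1.png",b);print(arm.get_state()["t"],np.degrees(arm.get_state()["ee_rot"]))
E
```

```text
t: 23.4
eef_pos: [0.5488, 0.0686, 0.129]
ee_rot: [3.14, 0.002, 0.101]
force: [-5.0, -3.0, 6.1]
width: 0.0437
gripper_force: 30.0
('side', 'jar') 9 [0.4372 0.0588 0.0353 0.7278] [0.002  0.0012 0.0005 0.1073]
('side', 'front') 10 [0.433  0.0584 0.0304 0.787 ] [0.0011 0.0012 0.0014 0.0986]
('scene', 'jar') 10 [0.4385 0.057  0.0323 0.829 ] [0.0016 0.0011 0.0011 0.1512]
[[0.432, 0.06, 0.031, 0.75], [0.431, 0.06, 0.03, 0.75], [0.432, 0.059, 0.031, 0.86], [0.434, 0.058, 0.031, 0.8], [0.435, 0.058, 0.031, 0.82], [0.434, 0.056, 0.033, 0.87], [0.434, 0.058, 0.031, 0.64], [0.433, 0.059, 0.03, 0.93], [0.434, 0.059, 0.028, 0.6], [0.432, 0.057, 0.028, 0.85]]
26.45 [1.79930182e+02 9.54864932e-02 5.77713403e+00]
```

View pics/f1.png

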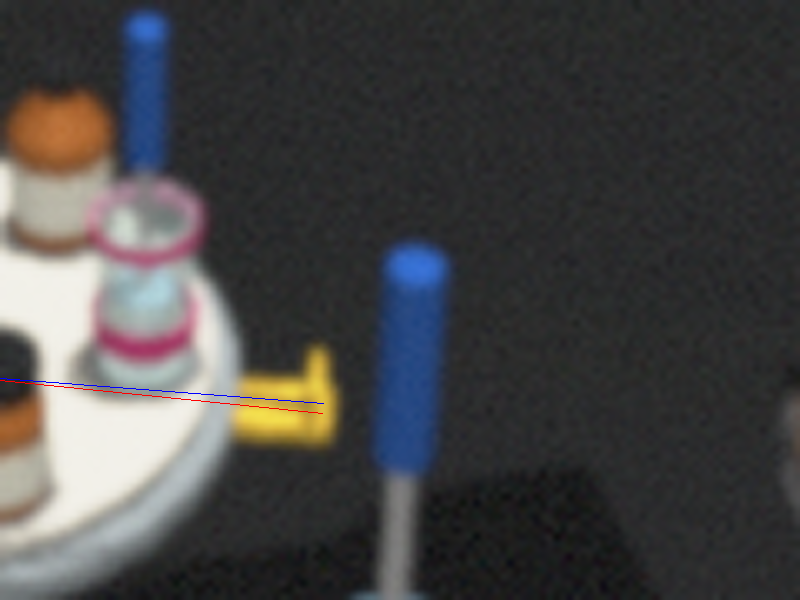

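The overlay shows the pointer's top-face centre (290,402) at about 186°. The jar is at about 185.3°, and the brush stands at (147,90). I trim by half a degree, keeping the grip.

```bash
python3 -m crank '[{"dx":0,"dy":0,"dz":0,"wx":0,"wy":0,"wz":-0.5},{"dx":0,"dy":0,"dz":0,"wx":0,"wy":0,"wz":-0.5},{"dx":0,"dy":0,"dz":0,"wx":0,"wy":0,"wz":-0.5},{"dx":0,"dy":0,"dz":0,"wx":0,"wy":0,"wz":-0.5},{"dx":0,"dy":0,"dz":0,"wx":0,"wy":0,"wz":-0.5},{"dx":0,"dy":0,"dz":0,"wx":0,"wy":0,"wz":-0.5},{"dx":0,"dy":0,"dz":0,"wx":0,"wy":0,"wz":-0.5},{"dx":0,"dy":0,"dz":0,"wx":0,"wy":0,"wz":-0.5},{"dx":0,"dy":0,"dz":0,"wx":0,"wy":0,"wz":-0.5},{"dx":0,"dy":0,"dz":0,"wx":0,"wy":0,"wz":-0.5}]'
python3 -c "
from station import arm
print(arm.job_done())"
```

```text
t: 27.7
eef_pos: [0.5488, 0.0686, 0.129]
ee_rot: [3.14, 0.002, 0.11]
force: [-4.8, -2.3, 5.4]
width: 0.0436
gripper_force: 30.0
the job is handed in; nothing more can be done
None
```

I scrubbed the magenta-banded jar with two 5 cm strokes and left the brush standing in it, then turned the jar to the yellow pointer (within about 1° by my camera estimates) and handed in at 27.7 s with the gripper holding the knob; no verdict came back.

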